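Right the toppled regulator body and hold it home on the squareness gauge

TASK

An aluminium regulator body has toppled over on the inspection bench: stand it upright, brass spigot on top, on the steel plate of the squareness gauge beside it. Press it fully home into the corner, its faces flush against both steel stops at once so that it also pushes the dial indicator's plunger in, and finish while you are still holding it pressed firmly there for the reading, but do not ram the stops. Leave the other things on the bench where they stand.

Things in the scene. Friction and masses are not known exactly. Their poses are not given: they have to be found in the camera images.
- regulator_mid (a point): the toppled regulator body (lying on its side, not in the tray): aluminium block 40 x 40 x 64 mm, about 0.32 kg, blue band, on its top a round brass spigot 24 mm across, 14 mm high. This point is the block's centre, 32 mm from its base; z axis points from base to spigot, x and y are square to the side faces. It starts flat on a side face, spigot towards -y within 26 degrees
- seat (a point): where the centre of the regulator's base belongs, on top of the gauge's plate (16 mm above the bench). x axis points to the far stop, y axis to the left stop. The regulator may be turned any quarter turn. The plate (210 x 150 mm, fixed, smooth oiled steel) goes on for 85 mm towards -x and 95 mm towards -y
- stop_far: fixed steel stop across the gauge's x axis, 50 mm long, 16 mm thick, 22 mm high above the plate; the origin lies on its contact face at plate height, the face looks along -x (towards the regulator); the seat's centre lies 20 mm in front of this face
- stop_left: fixed steel stop along the gauge's x axis, 50 mm long, 16 mm thick, 22 mm high above the plate; the origin lies on its contact face at plate height, the face looks along -y (towards the regulator); the seat's centre lies 20 mm in front of this face
- plunger (a joint): the dial indicator's plunger, a ball-ended pin sliding along the gauge's x axis above the far stop, 46 mm above the plate, in line with the seat's centre; it stands out 4 mm past the far stop's face, sprung with about 1 N. 0 = out, about 0.004 m = pushed in level with the stop's face
- indicator: the dial indicator (59 mm across, face up, its top 58 mm above the plate), held beyond the far stop by a post 28 mm wide and 62 mm high above the plate that begins 26 mm beyond that stop's face: leave room for them when gripping. Origin: the dial's centre, 46 mm above the plate
- done_a_mid (a point): a bystander: another regulator body, already gauged, standing upright in the blue tray; centre of its block
- done_b_mid (a point): a bystander: another regulator body, already gauged, standing upright in the blue tray; centre of its block
- aerosol_mid (a point): a bystander: blue spray can 65 mm in diameter, 205 mm high; its centre, half-way up
- solvent_mid (a point): a bystander: grey jar with a red cap, 72 mm in diameter, 130 mm high; its centre, half-way up
- tub_mid (a point): a bystander: white plastic tub with a lid, 118 mm in diameter, 108 mm high; its centre, half-way up
- master_mid (a point): a bystander: steel master cylinder, 60 mm in diameter at the foot, 90 mm high; its centre, half-way up

How it is judged (in metres and radians):
On the way:
1. the regulator body is upright, spigot on top (angle between regulator_mid's own z axis and vertical below 0.12 rad), for 0.2 s.
At the end, for the whole second after the job is handed in: The regulator is upright and square to the stops within 3 degrees, spigot up, base on the plate (2 mm), centre within 3 mm of the seat, pressing each stop with over 1.5 N, plunger in by over 2.5 mm, the robot still pressing it, all through the last second (angle between regulator_mid's own z axis and vertical below 0.05 rad and horizontal distance between regulator_mid and seat below 0.003 m and z of regulator_mid in the frame of seat between 0.03 and 0.034 m and (angle between the x axis of regulator_mid and the x axis of seat, either way round below 0.05 rad or angle between the x axis of regulator_mid and the y axis of seat, either way round below 0.05 rad) and contact force between regulator and stop_far above 1.5 N and contact force between regulator and stop_left above 1.5 N and value of joint plunger above 0.0025 m and (contact force between regulator and the fingers above 1 N or contact force between regulator and the arm above 1 N)); the arm keeps its last pose, push and grip.
It fails at once if another thing on the bench is shifted by more than 30 mm or knocked over (distance of any of done_a_mid, done_b_mid, aerosol_mid, solvent_mid, tub_mid, master_mid from where it was at the start of the episode above 0.03 m).
It fails at once if a stop is rammed with more than 60 N (contact force between regulator and stop_far above 60 N or contact force between regulator and stop_left above 60 N).
It also fails if it takes over 72 s, if anything falls off the work surface, if the arm or the gripper's body presses on something with over 40 N, if the wrist force passes 120 N, or if a joint passes its speed limit or range.

ROBOT

A 6-joint arm with a two-finger parallel gripper is mounted at the origin on the work surface. World frame = base frame: x ahead of the robot, y to its left, z up, the work surface at z = 0. Lengths are in mm, angles in rad, forces in N, time in s.
With the tool pointing down it reaches from about 275 to 750 mm from the base axis. Payload 10.2 kg.
Tool frame: the origin (TCP) lies between the finger pads; the fingertips stand 17 mm ahead of it and the grasp point (between the pads) lies 2 mm behind it; z points along the fingers, y is the line along which they close (so a half turn about z gives the same grasp; the last joint's range is limited). The gripper opens to 85 mm and grips with 20 to 120 N. Pads are 22 mm wide; open, the fingers measure 114 mm over their backs; the gripper's body (76 mm by 85 mm) begins 54 mm behind the grasp point. The pads swing forward as they close: fully open they stand 13 mm farther back than shut.
Start: joints at [-1.477, 0.313, 1.498, -0, 1.331, -0.223], TCP at [163.539, -498.885, 248.294] pointing down, gripper open.
Joint ranges: [-2.94, 2.94], [-0.97, 2.17], [0.19, 2.56], [-1.23, 4.37], [0.02, 3.11], [-2.88, 2.88]. Speed limits (rad/s): [2.39, 2.39, 3.01, 3.14, 3.14, 3.14].

INTERFACE

Orientations are given as a unit quaternion [w, x, y, z].
In Python, from rig import * gives the robot as it stands.
- The arm moves only by the tool step_arm, never from a script. Its argument "commands" is text: rows parted by semicolons, each of 7 numbers parted by spaces: the opening, from 0 (shut) to 1 (fully open), then the shift along the tool's x, y, z in cm, then the turn, a rotation vector about the tool's x, y, z in rad. In form: hand x y z rx ry rz; .... A call has 1 to 20 rows; each row is the pose to reach, as a shift and turn from the pose commanded when the call began, along the tool's axes at that moment; what a row does not reach only later rows make up. A row lasts 1/12 s, in which the tool goes at most 41.7 mm and 7.16 degrees, less where a joint would pass 70% of its speed; a pose out of reach is approached as far as the arm can. A call with a gripper value outside its range is refused whole. The fingers move at their own pace and stop on an object; "newtons" is the grip in N (left out, the last holds). Time passes only in rows, so rows that repeat a pose let the fingers close. It gives the time, the measured TCP pose, the force, the opening and the grip force at its end, in the units of the state.
- sense(): the state, without advancing time (a new reading comes with each control period).
- capture(name): name is "side" or "top"; returns the picture (400x640x3 uint8, red, green, blue); there is no depth.
- camera_model(name): a dict with "mtx" (3x3 intrinsics, pixels), "eye" and "rotation" of the camera in the world. Camera axes: x right, y down, z forward; pixel columns grow to the right and rows downward; lengths in mm; the calibration is good to about 2 mm. A picture is of the moment at which its call begins. camera_model takes no time and is no camera call.
- finish_job(): hands the job in; it is judged then, once.
Trained networks look in the newest picture that a camera, given by its name, has taken for a name from the list of things; names that differ only in an ending like _2 or _b are one class to them, and where a whole thing is asked for, a point or a joint stands for the part that bears it (a point fixed in the world has none). Each returns a list of dicts, best first, with "score" (0 to 1); they miss things now and then, are a little off and sometimes report something else, mostly with a low value. They report only what shows in the picture. A call takes as long as a camera call.
- search_frame(camera, label): "rect" ([centre column, centre row, width, height] in pixels, round what is visible of it).
- trace(camera, label): "mask" (400x640 bool, what is visible of it) and "rect" ([centre column, centre row, width, height] in pixels, round what is visible of it).
- spot_point(camera, label): "xy" ([column, row] in pixels: a listed point, or the origin of a listed thing).
The state is a dict: "time_s": time; "joints": joint angles; "dq": joint speeds; "tau": joint torques, N m; "eef_pos": TCP position; "ee_rot": TCP orientation; "force": force on the tool from outside, world axes, zero at the start; "wrist_torque": the same for the moment, N m; "grip_width": opening from 0.0 (shut) to 1.0 (fully open); "grip_force": force on a finger pad.
Only numpy, scipy, OpenCV 4.12 (cv2) and the standard library are available. Lean on these libraries where they do the work, as an engineer would, in place of code of your own. Each camera call takes 0.05 s, during which the arm holds its last target. There are 200 camera calls.

## Working session

There is one attempt and no reset: what is moved stays moved. The work goes in short steps, Python scripts to look and compute and a tool call to move; the robot and the scene stay as the last step left them, time stands still between calls to the robot, and variables do not carry over. Pictures are saved under pics/ and viewed, at most 10 in all, crops included, and the job is handed in when it is done.

Besides the shell and the picture viewer there is one more tool, called as name(argument=value, ...) on one line, values as JSON. step_arm: Moves the arm, as the interface text tells. Its arguments: {"type":"object","properties":{"commands":{"type":"string"},"newtons":{"type":"number"}},"required":["commands"]}

```bash
mkdir -p pics; ls; cat > look.py <<'E'
from rig import *
import cv2, numpy as np
def snap(c,n):
    im=capture(c); cv2.imwrite(f'pics/{n}.png',im[:,:,::-1]); return im
def ray(c,uv):
    m=camera_model(c); K=np.array(m['mtx']);R=np.array(m['rotation'])
    d=np.linalg.solve(K,[uv[0],uv[1],1.]); return np.array(m['eye'],float),R@d
def at_z(c,uv,z):
    e,d=ray(c,uv); return e+d*(z-e[2])/d[2]
def proj(c,P):
    m=camera_model(c); K=np.array(m['mtx']);R=np.array(m['rotation'])
    p=K@(R.T@(np.array(P,float)-np.array(m['eye']))); return p[:2]/p[2]
def tri(a,b):
    e1,d1=ray(*a);e2,d2=ray(*b)
    s=np.linalg.lstsq(np.c_[d1,-d2],e2-e1,rcond=None)[0]
    p,q=e1+s[0]*d1,e2+s[1]*d2
    return (p+q)/2,np.linalg.norm(p-q)
E
python3 - <<'E'
from look import *
np.set_printoptions(precision=1,suppress=True)
for c in('top','side'):
    m=camera_model(c);print(c,m); snap(c,c+'1')
for l in ['regulator_mid','seat','stop_far','stop_left','indicator','plunger','done_a_mid','aerosol_mid','solvent_mid','tub_mid','master_mid']:
    for c in('top','side'):
        print(l,c,[(np.round(r['xy'],1).tolist(),round(r['score'],2)) for r in spot_point(c,l)[:3]])
print(sense())
E
```

```text
pics
top {'mtx': array([[381.5,   0. , 312.1],
       [  0. , 381.5, 193.5],
       [  0. ,   0. ,   1. ]]), 'eye': array([ 431.6,   15.9, 1304.5]), 'rotation': array([-0. ,  0.7, -0.7,  0. ])}
side {'mtx': array([[431.7,   0. , 322.3],
       [  0. , 431.7, 194.5],
       [  0. ,   0. ,   1. ]]), 'eye': array([ 373.9,  778.2, 1087.4]), 'rotation': array([ 0. , -0.1,  0.9, -0.3])}
regulator_mid top [([276.3, 207.1], 0.52)]
regulator_mid side [([315.0, 254.5], 0.77)]
seat top [([347.8, 196.4], 0.74)]
seat side [([311.7, 354.6], 0.49)]
stop_far top [([352.8, 190.5], 0.41)]
stop_far side [([319.3, 184.3], 0.63)]
stop_left top [([306.9, 135.6], 0.2)]
stop_left side [([329.5, 194.2], 0.47)]
indicator top [([348.6, 165.3], 0.65), ([346.3, 197.3], 0.39)]
indicator side [([295.6, 169.9], 0.71)]Traceback (most recent call last):
  File "<stdin>", line 7, in <module>
ValueError: it knows: aerosol_mid, done_a_mid, done_b_mid, indicator, master_mid, regulator_mid, seat, solvent_mid, stop_far, stop_left, tub_mid
```

```bash
sed -i "s/R=np.array(m\['rotation'\])/R=Q(m['rotation'])/; s/^def snap/from scipy.spatial.transform import Rotation as Ro\ndef Q(q): return Ro.from_quat(np.roll(q,-1)).as_matrix()\ndef snap/" look.py
python3 - <<'E'
from look import *
import cv2
for c in('top','side'):
    im=cv2.imread(f'pics/{c}1.png'); cv2.imwrite(f'pics/{c}1b.png',cv2.resize(im,(800,500),interpolation=cv2.INTER_CUBIC))
    print(c,camera_model(c)['rotation'])
print(sense())
E
```

```text
top [-0.04238302  0.71523482 -0.69585789  0.04924051]
side [ 0.04081691 -0.12515539  0.9324147  -0.33656044]
{'time_s': 0.6, 'joints': array([-1.47736890e+00,  3.12887139e-01,  1.49768304e+00, -2.04466360e-05,
        1.33097664e+00, -2.23358486e-01]), 'dq': array([ 0.00073281, -0.00143791,  0.00132527,  0.00201857, -0.00222399,
        0.00082004]), 'tau': array([-2.75600823e-04, -4.12032688e+01, -2.59831578e+01, -2.46278923e-04,
        5.80755768e-04, -3.11220063e-07]), 'eef_pos': array([ 163.55091829, -498.89155961,  248.30715344]), 'ee_rot': array([ 2.22264650e-05,  9.87481656e-01,  1.57733883e-01, -1.13977730e-05]), 'force': array([-0.16626204,  0.22321929, -0.48212131]), 'wrist_torque': array([-0.06269795,  0.00042541, -0.00311522]), 'grip_force': 0.0, 'grip_width': 1.0019018824761199}
```

View pics/top1b.png

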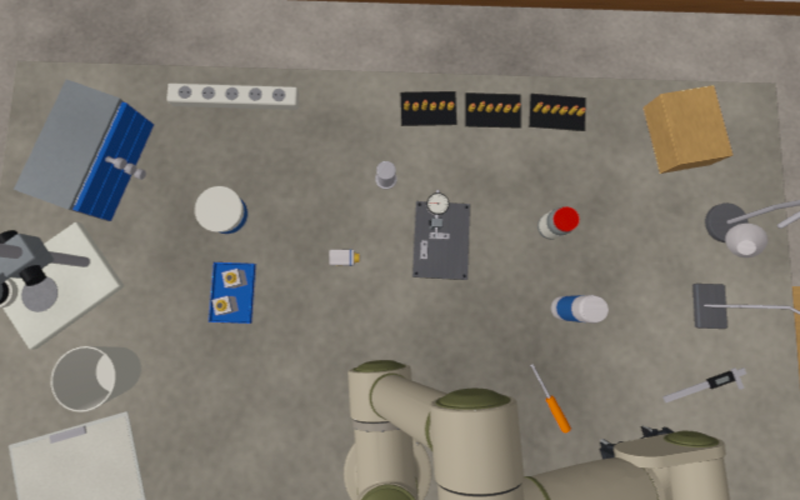

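View pics/side1b.png

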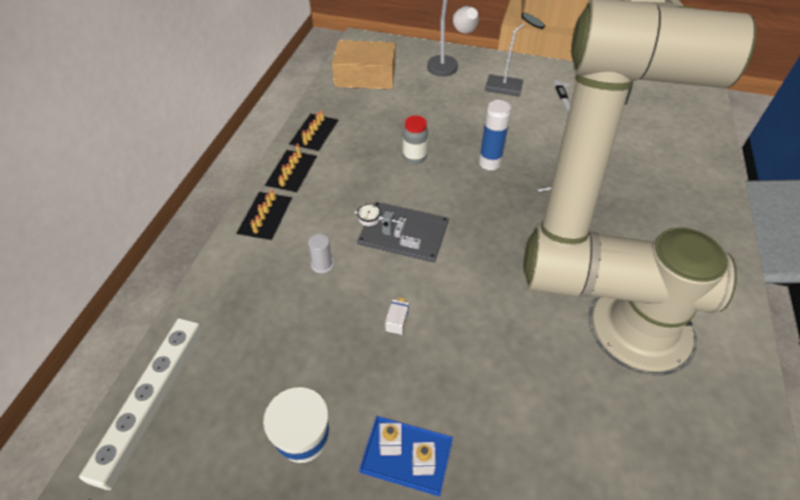

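```bash
python3 - <<'E'
from look import *
np.set_printoptions(precision=1,suppress=True)
a=cv2.imread('pics/top1.png')[125:250,250:400]; b=cv2.imread('pics/side1.png')[150:280,250:380]
cv2.imwrite('pics/c1.png',np.hstack([cv2.resize(a,(400*150//125,400),interpolation=cv2.INTER_CUBIC)]))
cv2.imwrite('pics/c2.png',cv2.resize(b,(590,590),interpolation=cv2.INTER_CUBIC))
for c in('top','side'):
    for l in('regulator_mid','indicator'):
        for r in trace(c,l)[:3]:
            m=r['mask'].astype(np.uint8); rr=cv2.minAreaRect(cv2.findNonZero(m)); print(c,l,round(r['score'],2),m.sum(),np.array(r['rect']),rr)
for c in('top','side'):
  for l in ['done_a_mid','aerosol_mid','solvent_mid','tub_mid','master_mid']:
    z=dict(done_a_mid=32,aerosol_mid=102,solvent_mid=65,tub_mid=54,master_mid=45)[l]
    print(l,c,[(at_z(c,r['xy'],z),round(r['score'],2)) for r in spot_point(c,l)[:2]])
E
```

```text
top regulator_mid 0.79 280 [275.7 208.9  26.4  15.8] ((275.5, 206.0), (12.0, 23.0), 90.0)
top regulator_mid 0.3 247 [189.6 224.4  17.7  17.2] ((188.00001525878906, 222.5), (14.79590892791748, 17.59069061279297), 80.53767395019531)
top indicator 0.77 296 [352.  164.3  17.   24. ] ((350.5000305175781, 162.0), (17.677669525146484, 19.091880798339844), 45.0)
side regulator_mid 0.84 415 [320.  251.8  20.4  30.6] ((318.05657958984375, 251.8018798828125), (15.933823585510254, 28.708354949951172), 15.945395469665527)
side regulator_mid 0.66 69 [321.  183.    9.3  12.6] ((319.35003662109375, 181.95001220703125), (5.692099571228027, 14.862703323364258), 18.43494987487793)
side indicator 0.58 244 [294.6 171.9  20.6  17.1] ((294.7500305175781, 171.25001525878906), (16.970561981201172, 16.26345443725586), 45.0)
done_a_mid top [(array([412.1, 438.3,  32. ]), 0.79)]
aerosol_mid top [(array([ 430.6, -472.8,  102. ]), 0.65)]
solvent_mid top [(array([ 654.8, -434.3,   65. ]), 0.65)]
tub_mid top [(array([667.5, 443. ,  54. ]), 0.79)]
master_mid top []
done_a_mid side [(array([415. , 433.5,  32. ]), 0.71)]
aerosol_mid side [(array([ 438.9, -452. ,  102. ]), 0.7)]
solvent_mid side [(array([ 652.7, -454.2,   65. ]), 0.85)]
tub_mid side []
master_mid side [(array([555.1, 157.8,  45. ]), 0.74), (array([779.4,  29.3,  45. ]), 0.67)]
```

View pics/c1.png

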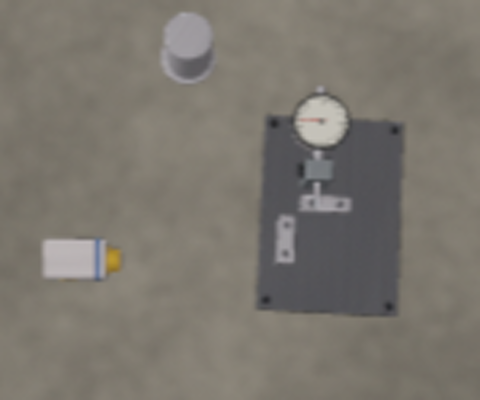

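View pics/c2.png

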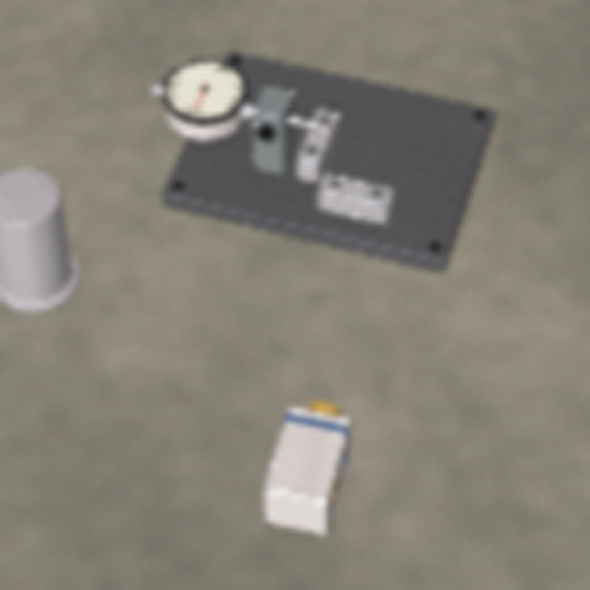

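```bash
python3 - <<'E'
from look import *
from scipy.optimize import least_squares
np.set_printoptions(precision=2,suppress=True)
T=lambda L:[(250+(u+.5)/3.2-.5,125+(v+.5)/3.2-.5) for u,v in L]
S=lambda L:[(250+(u+.5)/4.538-.5,150+(v+.5)/4.538-.5) for u,v in L]
obs={'top':T([(267,115),(404,123),(397,316),(257,307)]),'side':S([(165,195),(235,53),(496,110),(445,258)])}
C=np.array([[125,55],[125,-95],[-85,-95],[-85,55]])
def W(p,C,z):
    c,s=np.cos(p[2]),np.sin(p[2]); return np.c_[C@np.array([[c,s],[-s,c]])+p[:2],np.full(len(C),z)]
def fit(cs,C,z,obs,p0):
    f=lambda p:np.concatenate([proj(c,P)-o for c in cs for P,o in zip(W(p,C,z),obs[c])])
    r=least_squares(f,p0,x_scale=[1,1,.01]); return r.x,np.abs(r.fun).max()
for cs in(['top'],['side'],['top','side']): print('seat',cs,*fit(cs,C,16,obs,[460,-40,0]))
# regulator: local x = spigot axis dir, top face z=40; corners base-left, spigot..., 
R={'top':T([(43,239),(104,239),(104,279),(43,279)]),'side':S([(267,492),(286,411),(350,418),(331,499)])}
# p yaw: direction of spigot in world; face corners (far x first)
Cr=np.array([[-32,20],[32,20],[32,-20],[-32,-20]])
for cs in(['top'],['side'],['top','side']): print('reg',cs,*fit(cs,Cr,40,R,[400,130,-1.57]))
E
```

```text
seat ['top'] [ 590.9  -113.84   -0.03] 0.44344936798825074
seat ['side'] [ 587.39 -109.22   -0.03] 1.036550287828561
seat ['top', 'side'] [ 589.24 -112.14   -0.03] 1.6075172015607109
reg ['top'] [552.41 135.83  -1.54] 0.2933496154511772
reg ['side'] [551.52 139.15  -1.48] 0.7993739985184902
reg ['top', 'side'] [551.97 137.47  -1.51] 1.370314862781271
```

```bash
cat >> look.py <<'E'
def goal(grasp,y,z,back=0):
    """shift (cm) and rotvec in tool axes to put grasp point at grasp, closing axis y, approach z"""
    s=sense(); R0=Q(s['ee_rot']); p0=np.array(s['eef_pos'])
    z=np.array(z,float);z/=np.linalg.norm(z); y=np.array(y,float); y-=z*(y@z); y/=np.linalg.norm(y)
    R=np.c_[np.cross(y,z),y,z]; p=np.array(grasp,float)+z*(2-back)
    print('TCP',np.round(p,1),'shift cm',np.round(R0.T@(p-p0)/10,2),'rot',np.round(Ro.from_matrix(R0.T@R).as_rotvec(),3))
E
python3 - <<'E'
from look import *
goal([552,137,27],[.999,.05,0],[-.05,.999,-1],back=110)
goal([552,137,27],[.999,.05,0],[-.05,.999,-1],back=0)
E
```

```text
TCP [555.8  60.7 103.4] shift cm [ 54.71 -40.96  14.49] rot [ 0.511  0.669 -1.232]
TCP [551.9 138.4  25.6] shift cm [ 56.76 -48.46  22.27] rot [ 0.511  0.669 -1.232]
```

step_arm(commands="1 25 -20 0 .25 .33 -.6; 1 25 -20 0 .25 .33 -.6; 1 25 -20 0 .25 .33 -.6; 1 25 -20 0 .25 .33 -.6; 1 25 -20 0 .25 .33 -.6; 1 25 -20 0 .25 .33 -.6; 1 25 -20 0 .25 .33 -.6; 1 50 -38 5 .511 .669 -1.232; 1 50 -38 5 .511 .669 -1.232; 1 50 -38 5 .511 .669 -1.232; 1 50 -38 5 .511 .669 -1.232; 1 50 -38 5 .511 .669 -1.232; 1 50 -38 5 .511 .669 -1.232; 1 54.7 -41 14.5 .511 .669 -1.232; 1 54.7 -41 14.5 .511 .669 -1.232; 1 54.7 -41 14.5 .511 .669 -1.232; 1 54.7 -41 14.5 .511 .669 -1.232; 1 54.7 -41 14.5 .511 .669 -1.232; 1 54.7 -41 14.5 .511 .669 -1.232; 1 54.7 -41 14.5 .511 .669 -1.232", newtons=50)

```text
time_s: 2.97
eef_pos: [555.4, 60.9, 103.4]
ee_rot: [-0.278, 0.636, 0.67, 0.264]
force: [0.0, 0.6, -0.0]
grip_width: 0.999
grip_force: 0.0
```

```bash
python3 - <<'E'
from look import *
goal([552,137,27],[.999,.05,0],[-.05,.999,-1],back=110)
goal([552,137,27],[.999,.05,0],[-.05,.999,-1],back=0)
s=sense();print(s['joints'],s['time_s'])
a=snap('top','t2')[100:300,170:410]; b=snap('side','s2')[130:330,220:460]
cv2.imwrite('pics/v2.png',cv2.resize(np.hstack([a,b])[:,:,::-1],(800,333)))
E
```

```text
TCP [555.8  60.7 103.4] shift cm [-0.02  0.04 -0.01] rot [-0.001 -0.     0.   ]
TCP [551.9 138.4  25.6] shift cm [-0.03  0.05 10.99] rot [-0.001 -0.     0.   ]
[-0.392167    0.6677479   1.56152425  0.70918896  1.3772752  -0.75461335] 2.9667
```

View pics/v2.png

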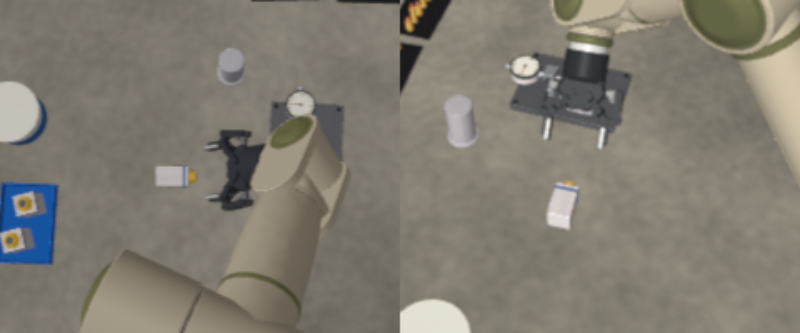

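```bash
python3 - <<'E'
from look import *
s=sense();R=Q(s['ee_rot']);p=s['eef_pos']
for k in(0,4,17):
  P=p+R[:,2]*k
  for c,o,x0,y0 in(('top',0,170,100),('side',400,220,130)):
    q=proj(c,P); print(k,c,(q-[x0,y0])*800/480+[o,0])
E
```

```text
0 top [208.11220209 172.00145115]
0 side [572.70525743 140.51152576]
4 top [206.67315835 172.18498269]
4 side [572.33566592 142.79814004]
17 top [202.04142289 172.77570104]
17 side [571.13620783 150.21903028]
```

step_arm(commands="1 0 0 3; 1 0 0 6")

```text
invalid input at $.commands[0]: expected 7 numbers
```

step_arm(commands="1 0 0 3 0 0 0; 1 0 0 6 0 0 0; 1 0 0 8 0 0 0; 1 0 0 10 0 0 0; 1 0 0 11 0 0 0; 1 0 0 11 0 0 0; 1 0 0 11 0 0 0; 0.3 0 0 11 0 0 0; 0.3 0 0 11 0 0 0; 0.2 0 0 11 0 0 0; 0 0 0 11 0 0 0; 0 0 0 11 0 0 0; 0 0 0 11 0 0 0; 0 0 0 11 0 0 0; 0 0 0 11 0 0 0; 0 0 0 11 0 0 0")

```text
time_s: 4.4
eef_pos: [552.3, 138.3, 26.3]
ee_rot: [-0.277, 0.637, 0.669, 0.264]
force: [-1.0, -5.2, 6.3]
grip_width: 0.46
grip_force: 50.8
```

```bash
python3 - <<'E'
from look import *
goal([552,137,120],[.999,.05,0],[-.05,.999,-1])
goal([552,137,120],[.999,.05,0],[0,0,-1])
goal([552,137,120],[.999,.05,0],[.05,-.999,-1])
E
```

```text
TCP [551.9 138.4 118.6] shift cm [ 6.54 -0.02 -6.52] rot [ 0.001 -0.     0.   ]
TCP [552. 137. 118.] shift cm [ 6.4  -0.02 -6.57] rot [ 0.001 -0.786 -0.   ]
TCP [552.1 135.6 118.6] shift cm [ 6.34 -0.02 -6.72] rot [ 1.000e-03 -1.571e+00 -1.000e-03]
```

step_arm(commands="0 2 0 -2 0 0 0; 0 4 0 -4 0 0 0; 0 6.4 0 -6.5 0 -0.2 0; 0 6.4 0 -6.5 0 -0.3 0; 0 6.4 0 -6.5 0 -0.4 0; 0 6.4 0 -6.5 0 -0.5 0; 0 6.4 0 -6.6 0 -0.6 0; 0 6.4 0 -6.6 0 -0.7 0; 0 6.4 0 -6.6 0 -0.8 0; 0 6.4 0 -6.6 0 -0.9 0; 0 6.4 0 -6.6 0 -1 0; 0 6.4 0 -6.7 0 -1.1 0; 0 6.4 0 -6.7 0 -1.2 0; 0 6.4 0 -6.7 0 -1.3 0; 0 6.3 0 -6.7 0 -1.4 0; 0 6.3 0 -6.7 0 -1.5 0; 0 6.3 0 -6.7 0 -1.57 0; 0 6.3 0 -6.7 0 -1.57 0; 0 6.3 0 -6.7 0 -1.57 0; 0 6.3 0 -6.7 0 -1.57 0")

```text
time_s: 6.07
eef_pos: [551.9, 135.7, 117.5]
ee_rot: [0.276, 0.637, 0.67, -0.263]
force: [-0.3, 0.4, -4.1]
grip_width: 0.459
grip_force: 52.0
```

```bash
python3 - <<'E'
from look import *
goal([552,137,38],[.999,.05,0],[.05,-.999,-1])
s=sense();print(s['joints'],s['time_s'],s['force'])
a=snap('top','t3')[110:310,170:410]; b=snap('side','s3')[130:330,220:460]
cv2.imwrite('pics/v3.png',cv2.resize(np.hstack([a,b])[:,:,::-1],(800,333)))
E
```

```text
TCP [552.1 135.6  36.6] shift cm [5.68 0.02 5.75] rot [-0.001 -0.004 -0.   ]
[ 0.3211188   0.73190967  1.38949186 -0.76701792  1.35924449  0.57381029] 6.0667 [-0.3215813   0.3890243  -4.14844018]
```

View pics/v3.png

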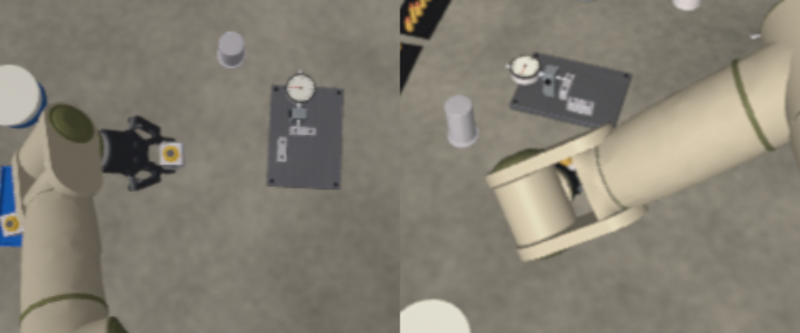

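step_arm(commands="0 2 0 2 0 0 0; 0 4 0 4 0 0 0; 0 5.3 0 5.3 0 0 0; 0 5.6 0 5.6 0 0 0; 0 5.6 0 5.6 0 0 0; 0 5.7 0 5.7 0 0 0; 0 5.7 0 5.7 0 0 0")

```text
time_s: 6.75
eef_pos: [552.6, 136.2, 38.4]
ee_rot: [0.277, 0.637, 0.669, -0.262]
force: [-0.8, -0.7, -4.7]
grip_width: 0.463
grip_force: 51.8
```

step_arm(commands="0 .05 0 .05 0 0 0; 0 .1 0 .1 0 0 0; 0 .15 0 .15 0 0 0; 0 .2 0 .2 0 0 0; 0 .2 0 .2 0 0 0")

```text
time_s: 7.17
eef_pos: [551.8, 136.1, 34.0]
ee_rot: [0.277, 0.637, 0.67, -0.263]
force: [-0.3, 0.5, -4.0]
grip_width: 0.459
grip_force: 51.8
```

step_arm(commands="0 .07 0 .07 0 0 0; 0 .14 0 .14 0 0 0; 0 .14 0 .14 0 0 0; 0 .14 0 .14 0 0 0")

```text
time_s: 7.5
eef_pos: [551.8, 136.1, 32.0]
ee_rot: [0.277, 0.637, 0.67, -0.264]
force: [0.2, 0.6, -3.8]
grip_width: 0.467
grip_force: 51.8
```

step_arm(commands="0 .07 0 .07 0 0 0; 0 .14 0 .14 0 0 0; 0 .14 0 .14 0 0 0; 0 .14 0 .14 0 0 0")

```text
time_s: 7.83
eef_pos: [552.0, 136.2, 31.3]
ee_rot: [0.277, 0.637, 0.669, -0.264]
force: [-3.7, 1.9, 5.6]
grip_width: 0.461
grip_force: 52.8
```

step_arm(commands="0.6 0 0 0 0 0 0; 0.8 0 0 0 0 0 0; 1 0 0 0 0 0 0; 1 0 0 0 0 0 0; 1 0 0 0 0 0 0; 1 0 0 0 0 0 0; 1 0 0 -3 0 0 0; 1 0 0 -6 0 0 0; 1 0 0 -9 0 0 0; 1 0 0 -12 0 0 0; 1 0 0 -14 0 0 0; 1 0 0 -14 0 0 0")

```text
time_s: 8.83
eef_pos: [547.6, 237.6, 132.2]
ee_rot: [0.278, 0.637, 0.67, -0.26]
force: [0.2, 0.5, 0.2]
grip_width: 1.002
grip_force: 0.0
```

```bash
python3 - <<'E'
from look import *
np.set_printoptions(precision=1,suppress=True)
a=snap('top','t4');
for r in trace('top','regulator_mid')[:3]:
    m=r['mask'].astype(np.uint8); print(round(r['score'],2),m.sum(),np.array(r['rect']),cv2.minAreaRect(cv2.findNonZero(m)))
for r in spot_point('top','regulator_mid')[:3]: print(r['score'],at_z('top',r['xy'],32))
a=a[185:225,255:295]
b=snap('side','s4')[150:310,240:400]
cv2.imwrite('pics/v4.png',cv2.resize(np.hstack([cv2.resize(a,(400,400),interpolation=2),cv2.resize(b,(400,400),interpolation=2)])[:,:,::-1],(800,400)))
E
```

```text
0.47 186 [277.6 205.7  15.1  14.2] ((275.5, 205.5), (13.0, 13.0), 90.0)
0.43 2697 [352.3 188.4  44.4  70.3] ((352.86566162109375, 188.2235565185547), (45.044246673583984, 68.14920043945312), 2.385944128036499)
0.59 [549.9 131.5  32. ]
```

View pics/v4.png

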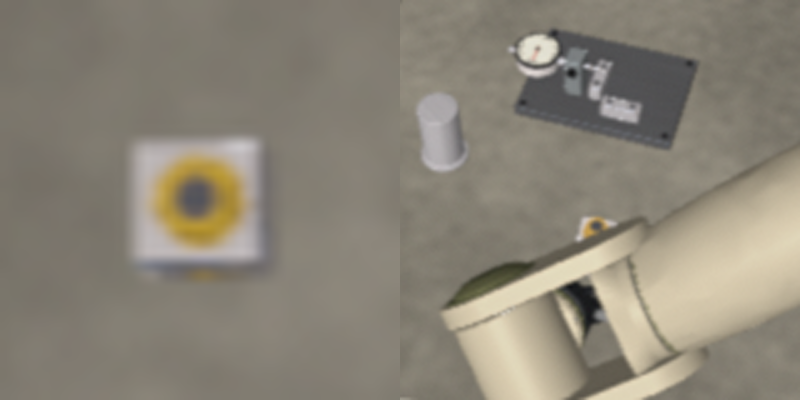

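```bash
python3 - <<'E'
from look import *
c=at_z('top',(274.3,204.5),78);print(c)
c=[c[0],c[1],45]
for b in(120,0):goal(c,[.05,-.999,0],[0,0,-1],back=b)
E
```

```text
[552.43001902 126.97744082  78.        ]
TCP [552.4 127.  163. ] shift cm [-10.05   0.05   5.07] rot [0.611 0.616 1.482]
TCP [552.4 127.   43. ] shift cm [-1.56  0.08 13.56] rot [0.611 0.616 1.482]
```

step_arm(commands="1 -3 0 -2 0 0 0; 1 -6 0 -2 0 0 0; 1 -10 0 0 .2 .2 .5; 1 -10 0 0 .4 .4 .9; 1 -10 0 2 .611 .616 1.482; 1 -10 0 2 .611 .616 1.482; 1 -10 0 4 .611 .616 1.482; 1 -10 0 5 .611 .616 1.482; 1 -10 0 5 .611 .616 1.482; 1 -10 0 5 .611 .616 1.482; 1 -10 0 5 .611 .616 1.482; 1 -10 0 5 .611 .616 1.482; 1 -10 0 5 .611 .616 1.482; 1 -10 0 5 .611 .616 1.482; 1 -10 0 5 .611 .616 1.482; 1 -10 0 5 .611 .616 1.482; 1 -10 0 5 .611 .616 1.482; 1 -10 0 5 .611 .616 1.482; 1 -10 0 5 .611 .616 1.482; 1 -10 0 5 .611 .616 1.482")

```text
time_s: 10.7
eef_pos: [552.2, 128.9, 164.0]
ee_rot: [-0.0, 1.0, 0.027, 0.001]
force: [-0.2, 0.4, -0.6]
grip_width: 0.998
grip_force: 0.0
```

```bash
python3 - <<'E'
from look import *
for b in(120,0):goal([552.4,128.5,45],[.05,-.999,0],[0,0,-1],back=b)
print(sense()['joints'])
E
```

```text
TCP [552.4 128.5 163. ] shift cm [0.02 0.04 0.1 ] rot [-0.    -0.001  0.003]
TCP [552.4 128.5  43. ] shift cm [ 0.    0.04 12.1 ] rot [-0.    -0.001  0.003]
[2.26653224e-02 4.79612986e-01 1.48455151e+00 1.57497728e-04
 1.17624369e+00 1.54036955e+00]
```

step_arm(commands="1 0 0 3 0 0 0; 1 0 0 6 0 0 0; 1 0 0 9 0 0 0; 1 0 0 11 0 0 0; 1 0 0 12.1 0 0 0; 1 0 0 12.1 0 0 0; 1 0 0 12.1 0 0 0; 0.6 0 0 12.1 0 0 0; 0.4 0 0 12.1 0 0 0; 0 0 0 12.1 0 0 0; 0 0 0 12.1 0 0 0; 0 0 0 12.1 0 0 0; 0 0 0 12.1 0 0 0; 0 0 0 12.1 0 0 0; 0 0 0 12.1 0 0 0", newtons=60)

```text
time_s: 11.95
eef_pos: [553.1, 129.1, 44.4]
ee_rot: [-0.0, 1.0, 0.026, 0.002]
force: [-1.2, 1.0, 6.6]
grip_width: 0.462
grip_force: 61.7
```

```bash
python3 - <<'E'
from look import *
print(sense()['force'])
g=np.array([589.3,-112,16]); yaw=-.03; ex=np.array([np.cos(yaw),np.sin(yaw),0]); ey=np.array([-ex[1],ex[0],0])
for h in(90,48):goal(g-20*ex-20*ey+[0,0,h],-ey,[0,0,-1])
E
```

```text
[-1.15946673  0.97691307  6.59218242]
TCP [ 568.7 -131.4  104. ] shift cm [ 0.25 26.09 -5.98] rot [-0.001 -0.004  0.081]
TCP [ 568.7 -131.4   62. ] shift cm [ 0.23 26.09 -1.78] rot [-0.001 -0.004  0.081]
```

step_arm(commands="0 0 0 -3 0 0 0; 0 0 0 -6 0 0 0; 0 0 2 -9 0 0 0; 0 0 5 -9 0 0 0.04; 0 0 8.5 -9 0 0 .08; 0 0 12 -9 0 0 .08; 0 0 15.5 -9 0 0 .08; 0 0 19 -9 0 0 .08; 0 0.1 22 -9 0 0 .08; 0 0.2 24.5 -9 0 0 .08; 0 0.2 26 -8 0 0 .08; 0 0.2 26 -7 0 0 .08; 0 0.2 26 -6 0 0 .08; 0 0.2 26 -6 0 0 .08; 0 0.2 26 -6 0 0 .08")

```text
time_s: 13.2
eef_pos: [567.3, -129.2, 102.2]
ee_rot: [-0.001, 1.0, -0.014, 0.0]
force: [-0.5, -0.4, -3.3]
grip_width: 0.459
grip_force: 62.4
```

```bash
python3 - <<'E'
from look import *
s=sense();print(s['force'],s['joints'])
a=snap('top','t5')[140:240,310:410]
b=snap('side','s5')[130:250,250:370]
cv2.imwrite('pics/v5.png',np.hstack([cv2.resize(a,(400,400),interpolation=2),cv2.resize(b,(400,400),interpolation=2)])[:,:,::-1])
E
```

```text
[-0.51786    -0.44342943 -3.29287722] [-0.42600997  0.58298001  1.49519027  0.00231453  1.06408319  1.17088723]
```

View pics/v5.png

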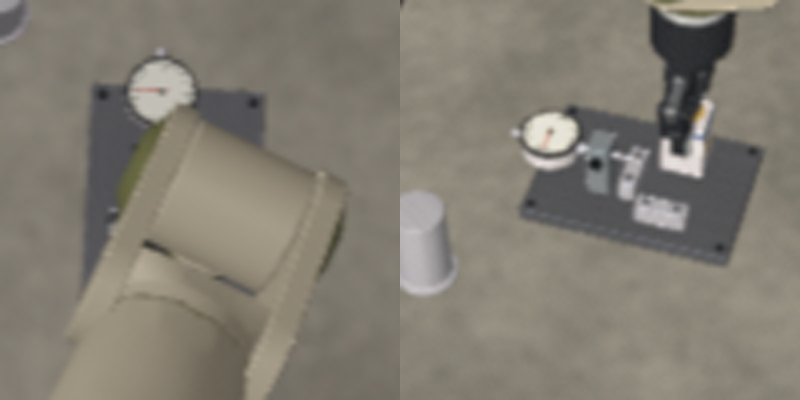

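step_arm(commands="0 0 0 2 0 0 0; 0 0 0 3.5 0 0 0; 0 0 0 3.9 0 0 0; 0 0 0 3.9 0 0 0; 0 0 0 4 0 0 0; 0 0 0 4 0 0 0; 0 0 0 4 0 0 0")

```text
time_s: 13.88
eef_pos: [568.3, -130.7, 64.2]
ee_rot: [-0.0, 1.0, -0.014, 0.002]
force: [0.3, 0.2, -4.2]
grip_width: 0.461
grip_force: 62.4
```

step_arm(commands="0 0 0 .1 0 0 0; 0 0 0 .2 0 0 0; 0 0 0 .2 0 0 0; 0 0 0 .2 0 0 0")

```text
time_s: 14.22
eef_pos: [567.8, -130.6, 61.2]
ee_rot: [-0.0, 1.0, -0.014, 0.001]
force: [0.4, -1.3, -4.2]
grip_width: 0.462
grip_force: 62.4
```

step_arm(commands="0 0 0 .1 0 0 0; 0 0 0 .1 0 0 0; 0 0 0 .1 0 0 0")

```text
time_s: 14.47
eef_pos: [568.0, -130.7, 60.5]
ee_rot: [-0.0, 1.0, -0.014, 0.001]
force: [-0.8, 0.3, -1.1]
grip_width: 0.455
grip_force: 62.7
```

step_arm(commands="0 0 -.4 .1 0 0 0; 0 0 -.8 .1 0 0 0; 0 0 -1.2 .1 0 0 0; 0 0 -1.4 .1 0 0 0; 0 0 -1.4 .1 0 0 0; 0 0 -1.4 .1 0 0 0")

```text
time_s: 14.97
eef_pos: [569.2, -116.8, 60.5]
ee_rot: [0.0, 1.0, -0.014, 0.003]
force: [0.6, -0.1, 5.1]
grip_width: 0.459
grip_force: 63.7
```

step_arm(commands="0 0 -.1 0 0 0 0; 0 0 -.2 0 0 0 0; 0 0 -.2 0 0 0 0; 0 0 -.2 0 0 0 0")

```text
time_s: 15.3
eef_pos: [569.2, -115.1, 60.5]
ee_rot: [0.0, 1.0, -0.014, 0.003]
force: [0.6, -2.3, 5.2]
grip_width: 0.459
grip_force: 63.6
```

step_arm(commands="0 0 -.1 0 0 0 0; 0 0 -.2 0 0 0 0; 0 0 -.2 0 0 0 0; 0 0 -.2 0 0 0 0")

```text
time_s: 15.63
eef_pos: [569.3, -113.2, 60.5]
ee_rot: [0.0, 1.0, -0.014, 0.003]
force: [0.9, -2.6, 5.4]
grip_width: 0.459
grip_force: 63.6
```

step_arm(commands="0 0 -.1 0 0 0 0; 0 0 -.1 0 0 0 0; 0 0 -.1 0 0 0 0")

```text
time_s: 15.88
eef_pos: [569.3, -112.2, 60.5]
ee_rot: [0.0, 1.0, -0.014, 0.003]
force: [0.2, -2.9, 5.9]
grip_width: 0.456
grip_force: 63.6
```

step_arm(commands="0 0 -.1 0 0 0 0; 0 0 -.1 0 0 0 0; 0 0 -.1 0 0 0 0")

```text
time_s: 16.13
eef_pos: [569.4, -111.2, 60.4]
ee_rot: [0.0, 1.0, -0.014, 0.003]
force: [0.1, -2.5, 4.3]
grip_width: 0.459
grip_force: 63.6
```

step_arm(commands="0 0 -.1 0 0 0 0; 0 0 -.1 0 0 0 0; 0 0 -.1 0 0 0 0")

```text
time_s: 16.38
eef_pos: [569.4, -110.2, 60.5]
ee_rot: [0.0, 1.0, -0.014, 0.003]
force: [0.9, -3.3, 6.5]
grip_width: 0.462
grip_force: 63.6
```

step_arm(commands="0 0 -.1 0 0 0 0; 0 0 -.1 0 0 0 0; 0 0 -.1 0 0 0 0")

```text
time_s: 16.63
eef_pos: [569.4, -109.9, 60.5]
ee_rot: [0.001, 1.0, -0.014, 0.003]
force: [-1.0, -7.0, 4.4]
grip_width: 0.455
grip_force: 63.7
```

step_arm(commands="0 .3 .05 0 0 0 0; 0 .6 .05 0 0 0 0; 0 .9 .05 0 0 0 0; 0 1.2 .05 0 0 0 0; 0 1.3 .05 0 0 0 0; 0 1.3 .05 0 0 0 0; 0 1.3 .05 0 0 0 0")

```text
time_s: 17.22
eef_pos: [581.7, -110.3, 60.5]
ee_rot: [0.0, 1.0, -0.014, 0.002]
force: [-4.1, -3.9, 7.6]
grip_width: 0.459
grip_force: 64.0
```

step_arm(commands="0 .1 0 0 0 0 0; 0 .2 0 0 0 0 0; 0 .2 0 0 0 0 0; 0 .2 0 0 0 0 0")

```text
time_s: 17.55
eef_pos: [583.5, -110.3, 60.5]
ee_rot: [0.0, 1.0, -0.014, 0.001]
force: [-6.3, -4.1, 7.9]
grip_width: 0.466
grip_force: 64.1
```

step_arm(commands="0 .1 0 0 0 0 0; 0 .1 0 0 0 0 0; 0 .1 0 0 0 0 0")

```text
time_s: 17.8
eef_pos: [584.5, -110.4, 60.5]
ee_rot: [0.0, 1.0, -0.014, 0.001]
force: [-6.5, -4.0, 8.6]
grip_width: 0.456
grip_force: 64.1
```

step_arm(commands="0 .1 0 0 0 0 0; 0 .1 0 0 0 0 0; 0 .1 0 0 0 0 0")

```text
time_s: 18.05
eef_pos: [585.5, -110.4, 60.5]
ee_rot: [0.0, 1.0, -0.014, 0.001]
force: [-5.4, -3.8, 9.0]
grip_width: 0.458
grip_force: 64.1
```

step_arm(commands="0 .1 0 0 0 0 0; 0 .1 0 0 0 0 0; 0 .1 0 0 0 0 0")

```text
time_s: 18.3
eef_pos: [586.5, -110.4, 60.5]
ee_rot: [0.0, 1.0, -0.014, 0.001]
force: [-5.8, -4.2, 8.5]
grip_width: 0.461
grip_force: 64.1
```

step_arm(commands="0 .1 0 0 0 0 0; 0 .1 0 0 0 0 0; 0 .1 0 0 0 0 0")

```text
time_s: 18.55
eef_pos: [587.4, -110.5, 60.5]
ee_rot: [0.0, 1.0, -0.014, 0.001]
force: [-6.0, -4.8, 8.6]
grip_width: 0.457
grip_force: 64.1
```

step_arm(commands="0 .1 0 0 0 0 0; 0 .1 0 0 0 0 0; 0 .1 0 0 0 0 0")

```text
time_s: 18.8
eef_pos: [588.4, -110.5, 60.5]
ee_rot: [0.0, 1.0, -0.014, 0.001]
force: [-7.2, -3.6, 8.2]
grip_width: 0.458
grip_force: 64.1
```

step_arm(commands="0 .1 0 0 0 0 0; 0 .1 0 0 0 0 0; 0 .1 0 0 0 0 0")

```text
time_s: 19.05
eef_pos: [589.3, -110.5, 60.5]
ee_rot: [0.0, 1.0, -0.014, 0.001]
force: [-6.5, -4.9, 9.3]
grip_width: 0.46
grip_force: 64.1
```

step_arm(commands="0 .1 0 0 0 0 0; 0 .1 0 0 0 0 0; 0 .1 0 0 0 0 0")

```text
time_s: 19.3
eef_pos: [590.3, -110.5, 60.5]
ee_rot: [0.0, 1.0, -0.014, 0.001]
force: [-6.2, -4.4, 10.2]
grip_width: 0.459
grip_force: 64.2
```

step_arm(commands="0 .1 0 0 0 0 0; 0 .1 0 0 0 0 0; 0 .1 0 0 0 0 0")

```text
time_s: 19.55
eef_pos: [590.8, -110.5, 60.5]
ee_rot: [0.0, 1.0, -0.014, 0.0]
force: [-10.2, -4.8, 11.4]
grip_width: 0.463
grip_force: 64.6
```

step_arm(commands="0 .05 -.05 0 0 0 0; 0 .1 -.05 0 0 0 0; 0 .1 -.05 0 0 0 0; 0 .1 -.05 0 0 0 0")

```text
time_s: 19.88
eef_pos: [590.9, -110.5, 60.5]
ee_rot: [0.001, 1.0, -0.014, -0.001]
force: [-16.4, -7.4, 15.3]
grip_width: 0.462
grip_force: 64.9
```

```bash
python3 - <<'E'
from look import *
s=sense();print(s['force'],s['wrist_torque'])
a=snap('top','t6')[140:240,310:410]
b=snap('side','s6')[150:220,280:360]
cv2.imwrite('pics/v6.png',cv2.resize(b,(640,560),interpolation=2)[:,:,::-1])
for r in spot_point('side','regulator_mid'): print(r['score'],r['xy'],at_z('side',r['xy'],48))
print(proj('side',[589.3,-110.5,48]))
E
```

```text
[-16.35565525  -7.41972107  15.2838411 ] [-1.12954516  2.50647838  0.02988819]
0.69 [325.1, 183.0] [ 594.06149199 -103.58015886   48.        ]
[327.09005438 181.73281715]
```

View pics/v6.png

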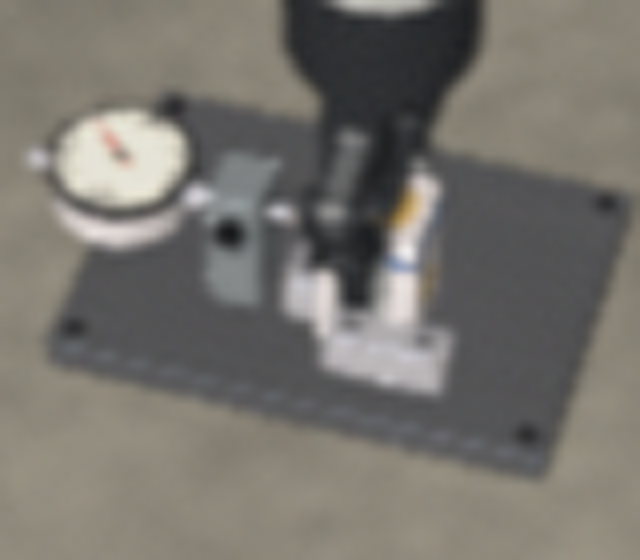

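step_arm(commands="0 -.02 -.03 0 0 0 0; 0 -.04 -.06 -.03 0 0 0; 0 -.04 -.06 -.03 0 0 0; 0 -.04 -.06 -.03 0 0 0")

```text
time_s: 20.37
eef_pos: [590.9, -110.5, 60.5]
ee_rot: [0.001, 1.0, -0.014, -0.0]
force: [-12.1, -9.5, 10.2]
grip_width: 0.461
grip_force: 64.4
```

step_arm(commands="0 0 -.05 0 0 0 0; 0 0 -.05 0 0 0 0; 0 0 -.05 0 0 0 0; 0 0 -.05 0 0 0 0; 0 0 -.05 0 0 0 0; 0 0 -.05 0 0 0 0")

```text
time_s: 20.87
eef_pos: [590.9, -110.4, 60.5]
ee_rot: [0.001, 1.0, -0.014, -0.0]
force: [-13.5, -12.0, 9.8]
grip_width: 0.463
grip_force: 64.3
```

```bash
python3 - <<'E'
from look import *
print(sense()['force'])
b=snap('side','s7')[150:220,280:360]
B=cv2.resize(b,(640,560),interpolation=2)[:,:,::-1].copy()
g=np.array([589.5,-111]);ex=np.array([1,-.029]);ey=np.array([.029,1])
f=lambda x,y,z:tuple(int(v) for v in ((proj('side',[*(g+x*ex+y*ey),16+z])-[280,150]+.5)*8))
for x,y in((20,20),(-20,20),(-20,-20)):
    cv2.line(B,f(x,y,0),f(x,y,64),(0,255,0),1)
for z in(0,64): 
    q=np.array([f(20,20,z),f(-20,20,z),f(-20,-20,z)]);cv2.polylines(B,[q],False,(0,0,255),1)
cv2.polylines(B,[np.array([f(125,55,0),f(125,-95,0),f(-85,-95,0),f(-85,55,0)])],True,(255,0,255),1)
cv2.imwrite('pics/v7.png',B)
E
```

```text
[-13.50151422 -11.96083199   9.76375188]
```

View pics/v7.png

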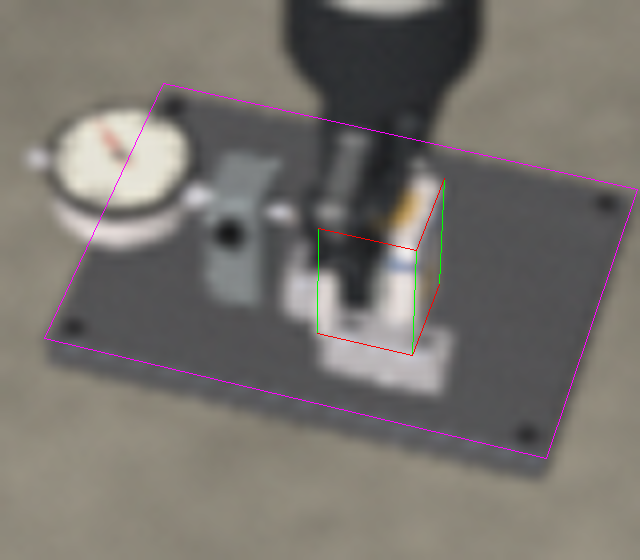

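The picture shows the block upright and flush in the corner. Its edges match the projected model to about 1 px (near edge at about (415,300) in the crop), and the dial needle has deflected. The forces are steady, so I'm handing in.

```bash
python3 -c "
from rig import *
print(finish_job())"
```

```text
the job is handed in; nothing more can be done
None
```

I handed the job in with the regulator upright on the plate and still gripped, pressed into the corner at about 13.5 N toward the far stop and 12 N toward the left stop (wrist readings, so each includes a few newtons of friction); the dial needle had moved, and no pass/fail verdict was returned.

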